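Pop the battery hatch of the nib grinder

TASK

The cordless nib grinder needs its battery changed: press the ridged thumb pad on its blue battery hatch down with your fingertips once, so that the push-push latch lets go and the hatch pops up by itself, then draw your hand away and watch it for a couple of seconds to make sure it stays open. Press it only as firmly as the latch needs; do not grip, lift or pry the hatch or press it shut again, do not press the green start button, and leave the ink bottle, its cap, the loupe and the spare battery where they are.

Things in the scene. Friction and masses are not known exactly. Their poses are not given: they have to be found in the camera images.
- grinder: Grey-green nib grinder, fixed. Base 160 by 340 mm, flat deck 75 mm above the table. Origin on the table under the middle of the hatch; x points away from the worker, y along the machine to its motor head, z up. The base spans x -75..85, y -70..270 mm. The head with wheel, shield and lamp fills y 145..280, x -140..95 mm, up to 345 mm high; else only hatch, start button and speed knob top the deck.
- hatch_hinge (a joint): Hatch hinge (rad). 0 to 0.005: shut, latched. Negative: pressed in, stop at -0.062. Positive: open. Pressed past about -0.043 (3.4 mm at the thumb pad, 3.5 N) and let go, the latch frees it and a damped spring lifts it within 1 s to rest at 0.69. The stop comes at 4.8 mm, 4 N: press till it is felt, 6 to 8 N. Less leaves it latched; pressing the open hatch fully down latches it again.
- battery_hatch: Hatch cover, dark blue plastic, 92 mm (x) by 100 mm (y) by 14 mm, 8 mm proud of the deck when shut (flat top 83 mm above the table). Origin on the hinge line, at the edge away from the worker, 77 mm above the table; axes as the grinder's when shut; the cover runs x -94..-2, y -50..50 mm, top at z = 6 mm. Its edge towards -x rises about 58 mm when it opens.
- hatch_press (a point): Middle of the pale ridged thumb pad (24 by 44 mm) near the cover's free edge, on the cover's top face: the point to press, 83 mm above the table when shut (the ridges show 1 mm above it). The free edge is 16 mm from it towards -x. It moves with the hatch, up about 50 mm when open; axes as the cover's, z out of its top.
- latch_follower (a joint): Sideways place (m) of the small follower pin hidden inside the latch. About 0 when latched, up to +0.013 while pressed from latched, -0.001 to -0.004 once open. It goes beyond -0.007 only when an open hatch is being pressed shut again.
- start_button (a joint): Travel (m) of the grinder's green start button, 22 mm across, on the deck at x = -45, y = 92 mm in the grinder's frame, top 97 mm above the table; the black speed knob stands beside it at y = 145 mm. 0 out, 0.005 fully in. Not to be pressed.
- ink_bottle: Bystander: square blue ink bottle without its cap, 50 mm by 50 mm, 62 mm tall, loose. Origin at the centre of its underside.
- ink_cap: Bystander: black bottle cap, 38 mm across, 16 mm tall, loose. Origin at the centre of its underside.
- loupe: Bystander: black eye loupe with a grey lens on top, a 34 mm tall tapered tube up to 36 mm across, standing loose. Origin at the centre of its underside.
- spare_battery: Bystander: black and orange battery pack, 76 by 52 by 30 mm tall, lying loose. Origin at the centre of its underside. The four bystanders stand on the table in any order: three in front of the grinder (at x -150..-130 mm in its frame), one beside it (at y -145..-135 mm).

How it is judged (in metres and radians):
On the way, in this order (a step that is already met when the one before it is completed fails the run):
1. the fingers press the shut hatch in (value of joint hatch_hinge below -0.035 rad and contact force between the fingers and battery_hatch above 0.5 N), for 0.02 s.
2. the hatch has popped up and stands open for a second with nothing touching it (value of joint hatch_hinge above 0.5 rad and contact force between anything else and battery_hatch below 0.05 N), for 1 s.
At the end, for the whole second after the job is handed in: The hatch stands open by itself at rest between 0.5 and 0.85 rad, the start button is not pressed, and the ink bottle, cap, loupe and spare battery are within 15 mm of where they stood (value of joint hatch_hinge between 0.5 and 0.85 rad and velocity of joint hatch_hinge between -0.1 and 0.1 rad/s and value of joint start_button below 0.0025 m and distance of each of ink_bottle, ink_cap, loupe, spare_battery from where it was at the start of the episode below 0.015 m); the robot touches nothing.
It fails at once if the hatch is forced: pressed with more than 60 N (contact force between any of the fingers, the arm and battery_hatch above 60 N).
It fails at once if the open hatch is gripped or hauled on (over 25 N while open), or lifted beyond where its spring holds it (over 0.95 rad) ((value of joint hatch_hinge above 0.12 rad and contact force between the fingers and battery_hatch above 25 N) or value of joint hatch_hinge above 0.95 rad).
It fails at once if the open hatch is pressed shut again (value of joint latch_follower below -0.007 m).
It fails at once if the start button is pressed (value of joint start_button above 0.0025 m).
It fails at once if a bystander is lifted, shoved or knocked over (distance of any of ink_bottle, ink_cap, loupe, spare_battery from where it was at the start of the episode above 0.015 m or angle between any of ink_bottle, loupe's own z axis and vertical above 0.35 rad).
It also fails if it takes over 34 s, if anything falls off the work surface, if the arm or the gripper's body presses on something with over 40 N, if the wrist force passes 120 N, or if a joint passes its speed limit or range.

ROBOT

A 6-joint arm with a two-finger parallel gripper is mounted at the origin on the work surface. World frame = base frame: x ahead of the robot, y to its left, z up, the work surface at z = 0. Lengths are in m, angles in degrees, forces in N, time in s.
With the tool pointing down it reaches from about 0.3 to 0.75 m from the base axis. Payload 8.5 kg.
Tool frame: the origin (TCP) lies between the finger pads; the fingertips stand env.finger_overhang ahead of it and the grasp point (between the pads) lies 2 mm behind it (env.finger_overhang is the distance from the TCP to the fingertips, in m); z points along the fingers, y is the line along which they close (so a half turn about z gives the same grasp; the last joint's range is limited). The gripper opens to 85 mm and grips with 20 to 120 N. Pads are 22 mm wide; open, the fingers measure 114 mm over their backs; the gripper's body (76 mm by 85 mm) begins 54 mm behind the grasp point. The pads swing forward as they close: fully open they stand 13 mm farther back than shut.
Start: joints at [-83.383, 21.807, 74.336, -0, 83.858, -12.336], TCP at [0.179, -0.52, 0.228] pointing down, gripper open.
Joint ranges: [-178.18, 178.18], [-50.72, 133.34], [12.68, 142.11], [-81.47, 261.47], [9.98, 163.14], [-165.26, 165.26]. Speed limits (degrees/s): [136.94, 136.94, 180, 180, 180, 180].

INTERFACE

Orientations are given as a 3x3 rotation matrix whose columns are the frame's x, y, z axes.
In Python, from rig import env gives the robot as it stands. The module is installed in compiled form; this text tells all that it offers.
- The arm moves only by the tool jog_arm, never from a script. Its arguments are lists of equal length, an entry for each row: "hand": the finger opening in m, from 0 to 0.0854; "travel": the shift along the world's x, y, z in m, a list of three; "yaw": the turn about the world's z in rad. A call has exactly 5 rows; each row shifts and turns the commanded pose from where the row before left it; what a row does not reach is not made up. A row lasts 1/8 s, in which the tool goes at most 62.5 mm and 10.7 degrees, less where a joint would pass 70% of its speed; a pose out of reach is approached as far as the arm can. A call is refused whole if a number of a shift passes 0.0625 or a number of a turn 0.188, either way. A call with a gripper value outside its range is refused whole. The fingers move at their own pace and stop on an object; "grip_force" is the grip in N (left out, the last holds). Time passes only in rows, so rows that do not move let the fingers close, or fill a call up. It gives the time, the measured TCP pose, the force, the opening and the grip force at its end, in the units of the state.
- env.observe(): the state, without advancing time (a new reading comes with each control period).
- env.get_image(name): name is "scene" or "top" or "wrist"; returns the picture (400x640x3 uint8, red, green, blue); there is no depth.
- env.calibration(name): a dict with "fx", "fy", "cx", "cy" (pixels), "k1" (the pictures are not rectified: a ray, as slopes to the right and down, at radius r is drawn at 1 + k1 r^2 times it, then the intrinsics apply), "position" and "rotation" of the camera in the world; the wrist camera has in their place "hand_eye" (4x4, takes a point from camera to tool coordinates, whose origin is the TCP and whose axes are the flange's). Camera axes: x right, y down, z forward; pixel columns grow to the right and rows downward; lengths in m; the calibration is good to about 2 mm. A picture is of the moment at which its call begins: read the wrist's pose just before it. calibration takes no time and is no camera call.
- env.close_job(): hands the job in; it is judged then, once.
The state is a dict: "time_s": time; "q": joint angles; "qvel": joint speeds; "joint_efforts": joint torques, N m; "position": TCP position; "tool_rot": TCP orientation; "ft_force": force on the tool from outside, world axes, zero at the start; "wrist_torque": the same for the moment, N m; "grip_width": finger opening in m; "gripper_force": force on a finger pad.
Only numpy, scipy, OpenCV 4.12 (cv2) and the standard library are available. Lean on these libraries where they do the work, as an engineer would, in place of code of your own. Each camera call takes 0.05 s, during which the arm holds its last target. There are 200 camera calls.

## Working session

There is one attempt and no reset: what is moved stays moved. The work goes in short steps, Python scripts to look and compute and a tool call to move; the robot and the scene stay as the last step left them, time stands still between calls to the robot, and variables do not carry over. Pictures are saved under pics/ and viewed, at most 10 in all, crops included, and the job is handed in when it is done.

Besides the shell and the picture viewer there is one more tool, called after "Request:" as name(argument=value, ...) on one line, values as JSON. jog_arm: Moves the arm, as the interface text tells. Its arguments: {"type":"object","properties":{"hand":{"type":"array"},"travel":{"type":"array"},"yaw":{"type":"array"},"grip_force":{"type":"number"}},"required":["hand","travel","yaw"]}

```bash
mkdir -p pics; python3 - <<'E'
from rig import env
import cv2
o=env.observe(); print(o['time_s'],o['position'],o['tool_rot'],env.finger_overhang,o['ft_force'],o['grip_width'])
for n in ['top','scene']:
    cv2.imwrite(f'pics/{n}0.png',env.get_image(n)[:,:,::-1])
    print(env.calibration(n))
E
```

```text
0.0 [ 0.17859124 -0.51987969  0.22720112] [[ 9.45791424e-01  3.24774607e-01 -1.89939664e-04]
 [ 3.24774527e-01 -9.45790332e-01  1.46797106e-03]
 [ 2.97116629e-04 -1.45008201e-03 -9.99998904e-01]] 0.017 [-0.12952901 -0.24856771  0.79454508] 0.08526143601033656
{'fx': 449.68610837131877, 'fy': 449.68610837131877, 'cx': 312.1522010322776, 'cy': 195.89332304709865, 'k1': -0.12917614500034796, 'position': array([ 0.41315446, -0.01975276,  0.95367228]), 'rotation': array([[ 0.0018781 , -0.9897391 ,  0.14287406],
       [-0.99997614, -0.0028085 , -0.00631065],
       [ 0.00664716, -0.1428588 , -0.98972076]])}
{'fx': 361.002903577926, 'fy': 361.002903577926, 'cx': 317.96929321060213, 'cy': 198.06219256379708, 'k1': -0.010851861352302117, 'position': array([ 0.75212105, -0.3342165 ,  0.60991286]), 'rotation': array([[ 0.80021482,  0.49898249, -0.33267509],
       [ 0.59968141, -0.66003589,  0.45247633],
       [ 0.00620027, -0.56157733, -0.82740103]])}
```

View pics/top0.png

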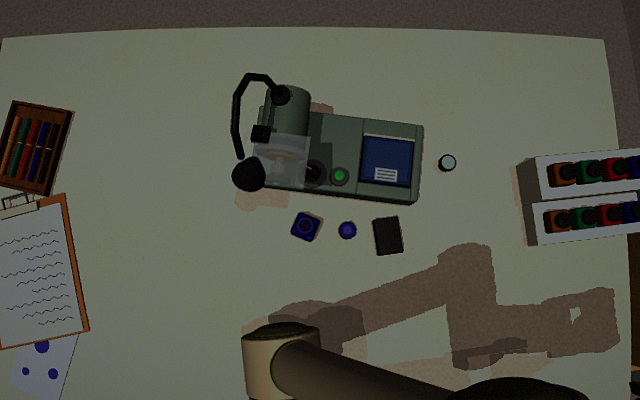

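View pics/scene0.png

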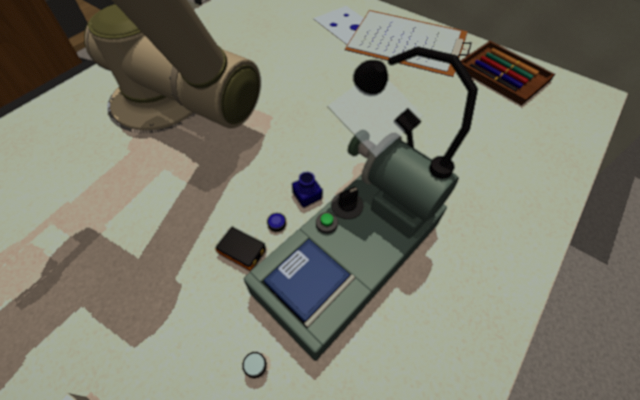

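The top view shows the grinder with its blue hatch near (388,160), the pale pad at (386,174) and the green button at (339,175). The bottle (306,226), cap (347,230) and battery (388,236) stand in front, and the loupe (447,162) beside it. The scene view shows the pad at (293,264), with the hatch shut.

```bash
cat > h.py <<'E'
from rig import env
import cv2, numpy as np
def ray(n,u,v):
    c=env.calibration(n); K=np.array([[c['fx'],0,c['cx']],[0,c['fy'],c['cy']],[0,0,1]])
    p=cv2.undistortPoints(np.array([[[u,v]]],float),K,np.array([c['k1'],0,0,0]))[0,0]
    return c['position'],c['rotation']@np.array([p[0],p[1],1])
def plane(n,u,v,z):
    o,d=ray(n,u,v); return o+d*(z-o[2])/d[2]
def blob(m,box):
    x0,y0,x1,y1=box; k=np.zeros(m.shape,np.uint8); k[y0:y1,x0:x1]=m[y0:y1,x0:x1]
    c=max(cv2.findContours(k,cv2.RETR_EXTERNAL,cv2.CHAIN_APPROX_NONE)[0],key=cv2.contourArea)
    return c,cv2.minAreaRect(c)
E
python3 - <<'E'
from h import *
for n,pb,hb,gb in [('top',(370,162,402,186),(350,130,420,195),(325,162,352,190)),('scene',(274,246,312,282),(255,235,355,325),(312,208,342,232))]:
    im=cv2.imread(f'pics/{n}0.png'); hsv=cv2.cvtColor(im,cv2.COLOR_BGR2HSV); H,S,V=cv2.split(hsv)
    blue=((H>100)&(H<130)&(S>80)).astype(np.uint8); pale=((V>130)&(S<110)).astype(np.uint8); green=((H>45)&(H<75)&(S>120)).astype(np.uint8)
    for nm,m,b,z in [('pad',cv2.morphologyEx(pale,cv2.MORPH_CLOSE,np.ones((3,3))),pb,.084),('hatch',blue,hb,.083),('btn',green,gb,.097)]:
        c,r=blob(m,b); cs=[plane(n,*p,z)[:2] for p in cv2.boxPoints(r)]
        print(n,nm,np.round(r[0],1),plane(n,*r[0],z).round(4),'sides',[round(float(np.linalg.norm(cs[i]-cs[i-1])),4) for i in range(4)],'yaws',[round(float(np.degrees(np.arctan2(*(cs[i]-cs[i-1])[::-1]))),1) for i in (1,2)])
        if nm=='pad':
            print(ray(n,*r[0]))
E
```

```text
top pad [395. 180.] [ 0.5709 -0.1889  0.084 ] sides [0.0, 0.0, 0.0, 0.0] yaws [0.0, 0.0]
(array([ 0.41315446, -0.01975276,  0.95367228]), array([ 0.17836339, -0.1912904 , -0.98341812]))
top hatch [386.5 161.1] [ 0.6092 -0.1731  0.083 ] sides [0.1005, 0.0949, 0.1024, 0.0953] yaws [-7.1, -96.0]
top btn [339. 175.] [ 0.5779 -0.0772  0.097 ] sides [0.0197, 0.0195, 0.0198, 0.0194] yaws [-89.8, 179.5]
scene pad [293.3 263.8] [ 0.5844 -0.1695  0.084 ] sides [0.0253, 0.0468, 0.0263, 0.0459] yaws [85.8, -10.0]
(array([ 0.75212105, -0.3342165 ,  0.60991286]), array([-0.2966596 ,  0.29124797, -0.93005194]))
scene hatch [306. 278.] [ 0.6145 -0.1757  0.083 ] sides [0.0886, 0.1078, 0.0961, 0.1005] yaws [85.9, -11.2]
scene btn [326.5 219. ] [ 0.5822 -0.0787  0.097 ] sides [0.018, 0.0231, 0.0184, 0.0231] yaws [126.6, 37.1]
```

Request:
jog_arm(hand=[0, 0, 0, 0, 0], travel=[[0.04, 0.035, 0], [0.04, 0.035, 0], [0.04, 0.035, 0], [0.04, 0.035, 0], [0.04, 0.035, 0]], yaw=[-0.045, -0.045, -0.045, -0.045, -0.045], grip_force=20)

```text
time_s: 0.72
position: [0.3797, -0.3438, 0.2276]
tool_rot: [[0.995, 0.104, -0.0], [0.104, -0.995, 0.0], [-0.0, -0.0, -1.0]]
ft_force: [0.3, -0.2, -0.3]
grip_width: -0.0
gripper_force: 0.0
```

Request:
jog_arm(hand=[0, 0, 0, 0, 0], travel=[[0.04, 0.035, 0], [0.04, 0.035, 0], [0.03, 0.035, 0], [0.02, 0.03, 0], [0, 0, 0]], yaw=[-0.045, -0.045, -0.045, -0.045, 0])

```text
time_s: 1.35
position: [0.5094, -0.2082, 0.2274]
tool_rot: [[0.997, -0.071, -0.001], [-0.071, -0.997, 0.001], [-0.001, -0.001, -1.0]]
ft_force: [0.6, -1.0, 0.6]
grip_width: 0.0002
gripper_force: 0.0
```

```bash
python3 - <<'E'
from h import *
o=env.observe(); print(o['time_s'],o['position'],o['tool_rot'],o['ft_force'],o['grip_width'])
im=env.get_image('wrist'); cv2.imwrite('pics/w1.png',im[:,:,::-1]); np.savez('w1.npz',p=o['position'],R=o['tool_rot'])
c=env.calibration('wrist'); print(c)
E
```

```text
1.35 [ 0.50939296 -0.20824955  0.22741715] [[ 9.97482903e-01 -7.09046865e-02 -6.20177041e-04]
 [-7.09042281e-02 -9.97482859e-01  7.32412545e-04]
 [-6.70547450e-04 -6.86595817e-04 -9.99999539e-01]] [ 0.57486708 -0.96311001  0.63724756] 0.00020144361657637935
{'fx': 353.0705551556348, 'fy': 353.0705551556348, 'cx': 320.2372583864685, 'cy': 203.34496740353094, 'k1': 0.013950487855267524, 'hand_eye': array([[ 8.15848348e-04, -9.64391400e-01, -2.64477905e-01,
         6.64053457e-02],
       [ 9.99999333e-01,  5.70449125e-04,  1.00466454e-03,
        -3.64525796e-04],
       [-8.18018655e-04, -2.64478549e-01,  9.64391222e-01,
        -1.46520411e-01],
       [ 0.00000000e+00,  0.00000000e+00,  0.00000000e+00,
         1.00000000e+00]])}
```

View pics/w1.png

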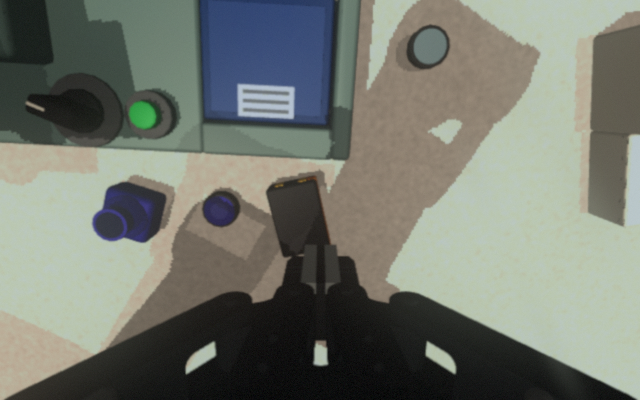

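The wrist view shows the pad at about (266,102) with the shut hatch around it and the button at (143,115). The closed fingertips are at (320,260), over the battery side.

```bash
python3 - <<'E'
from h import *
w=np.load('w1.npz'); c=env.calibration('wrist'); K=np.array([[c['fx'],0,c['cx']],[0,c['fy'],c['cy']],[0,0,1]])
im=cv2.imread('pics/w1.png'); hsv=cv2.cvtColor(im,cv2.COLOR_BGR2HSV); H,S,V=cv2.split(hsv)
m=cv2.morphologyEx(((V>140)&(S<90)).astype(np.uint8),cv2.MORPH_CLOSE,np.ones((7,7)))
_,r=blob(m,(225,75,305,122))
def pt(u,v,z):
    p=cv2.undistortPoints(np.array([[[u,v]]],float),K,np.array([c['k1'],0,0,0]))[0,0]
    T=c['hand_eye']; d=w['R']@T[:3,:3]@np.r_[p,1]; o=w['p']+w['R']@T[:3,3]; return o+d*(z-o[2])/d[2]
cs=[pt(*p,.084) for p in cv2.boxPoints(r)]
print(r,pt(*r[0],.084),np.round([np.linalg.norm(cs[i]-cs[i-1]) for i in range(4)],4),np.degrees([np.arctan2(*(cs[i]-cs[i-1])[:2][::-1]) for i in range(2)]))
print('delta',pt(*r[0],.084)-w['p'])
E
```

```text
((265.4056396484375, 100.66981506347656), (58.20587921142578, 33.44666290283203), 2.4895527362823486) [ 0.58289599 -0.16996274  0.084     ] [0.0463 0.0253 0.0452 0.0253] [ 83.61759935 -10.30992425]
delta [ 0.07350303  0.03828681 -0.14341715]
```

Request:
jog_arm(hand=[0, 0, 0, 0, 0], travel=[[0.037, 0.019, 0], [0.0365, 0.019, -0.02], [0, 0, -0.045], [0, 0, -0.035], [0, 0, 0]], yaw=[-0.05, 0, 0, 0, 0])

```text
time_s: 2.02
position: [0.5806, -0.1728, 0.1256]
tool_rot: [[0.992, -0.125, -0.005], [-0.125, -0.992, 0.002], [-0.005, -0.002, -1.0]]
ft_force: [0.5, -0.3, -0.1]
grip_width: -0.0
gripper_force: 0.0
```

Request:
jog_arm(hand=[0, 0, 0, 0, 0], travel=[[0.002, 0.002, -0.006], [0, 0, -0.006], [0, 0, -0.006], [0, 0, -0.003], [0, 0, 0]], yaw=[0, 0, 0, 0, 0])

```text
time_s: 2.65
position: [0.5841, -0.1701, 0.1067]
tool_rot: [[0.992, -0.124, -0.0], [-0.124, -0.992, 0.0], [-0.0, -0.0, -1.0]]
ft_force: [0.3, -0.0, 0.7]
grip_width: 0.0002
gripper_force: 0.0
```

Request:
jog_arm(hand=[0, 0, 0, 0, 0], travel=[[0, 0, -0.002], [0, 0, -0.002], [0, 0, -0.001], [0, 0, -0.001], [0, 0, 0]], yaw=[0, 0, 0, 0, 0])

```text
time_s: 3.28
position: [0.5842, -0.1702, 0.1008]
tool_rot: [[0.992, -0.124, -0.0], [-0.124, -0.992, 0.0], [-0.0, -0.0, -1.0]]
ft_force: [0.5, -0.8, 0.1]
grip_width: -0.0001
gripper_force: 0.0
```

Request:
jog_arm(hand=[0, 0, 0, 0, 0], travel=[[0, 0, -0.001], [0, 0, -0.001], [0, 0, -0.001], [0, 0, 0], [0, 0, 0]], yaw=[0, 0, 0, 0, 0])

```text
time_s: 3.9
position: [0.5842, -0.1702, 0.0978]
tool_rot: [[0.992, -0.124, 0.0], [-0.124, -0.992, -0.0], [0.0, 0.0, -1.0]]
ft_force: [0.3, 0.6, -1.1]
grip_width: 0.0001
gripper_force: 0.0
```

Request:
jog_arm(hand=[0, 0, 0, 0, 0], travel=[[0, 0, -0.001], [0, 0, -0.001], [0, 0, 0], [0, 0, 0], [0, 0, 0]], yaw=[0, 0, 0, 0, 0])

```text
time_s: 4.53
position: [0.5841, -0.1702, 0.0958]
tool_rot: [[0.992, -0.124, 0.0], [-0.124, -0.992, -0.0], [0.0, 0.0, -1.0]]
ft_force: [-0.3, 0.2, 0.4]
grip_width: 0.0002
gripper_force: 0.0
```

Request:
jog_arm(hand=[0, 0, 0, 0, 0], travel=[[0, 0, -0.001], [0, 0, 0], [0, 0, 0], [0, 0, 0], [0, 0, 0]], yaw=[0, 0, 0, 0, 0])

```text
time_s: 5.15
position: [0.5842, -0.1702, 0.0949]
tool_rot: [[0.992, -0.124, 0.0], [-0.124, -0.992, -0.0], [0.0, 0.0, -1.0]]
ft_force: [0.1, 0.1, -0.1]
grip_width: -0.0005
gripper_force: 0.0
```

```bash
python3 - <<'E'
from h import *
f=[]
for i in range(4):
    im=env.get_image('wrist'); f.append(env.observe()['ft_force'][2])
print(f); cv2.imwrite('pics/w2.png',im[:,:,::-1])
E
```

```text
[np.float64(0.8814062708179894), np.float64(0.9555516649751794), np.float64(-0.10066515853871091), np.float64(0.4030526909711476)]
```

View pics/w2.png

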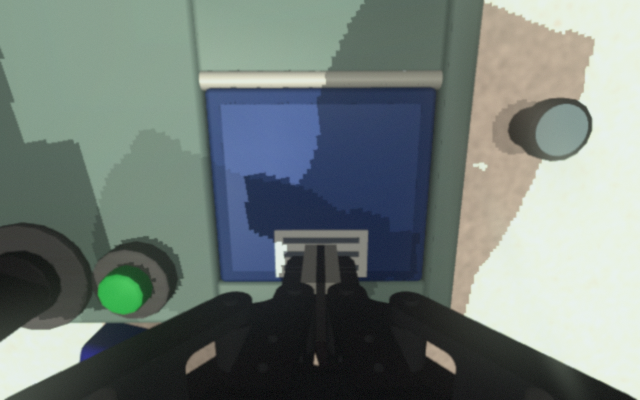

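The closed fingertips (320,250) are centred on the pad (275–368, 230–277), and no contact force shows yet. I'll keep going down.

Request:
jog_arm(hand=[0, 0, 0, 0, 0], travel=[[0, 0, -0.001], [0, 0, -0.001], [0, 0, 0], [0, 0, 0], [0, 0, 0]], yaw=[0, 0, 0, 0, 0])

```text
time_s: 5.98
position: [0.5841, -0.1702, 0.0929]
tool_rot: [[0.992, -0.124, 0.0], [-0.124, -0.992, -0.0], [0.0, 0.0, -1.0]]
ft_force: [0.8, 0.6, -0.6]
grip_width: 0.0
gripper_force: 0.0
```

Request:
jog_arm(hand=[0, 0, 0, 0, 0], travel=[[0, 0, -0.001], [0, 0, -0.001], [0, 0, 0], [0, 0, 0], [0, 0, 0]], yaw=[0, 0, 0, 0, 0])

```text
time_s: 6.6
position: [0.5841, -0.1702, 0.0908]
tool_rot: [[0.992, -0.124, -0.0], [-0.124, -0.992, 0.0], [-0.0, -0.0, -1.0]]
ft_force: [-0.4, -0.0, -0.4]
grip_width: -0.0003
gripper_force: 0.0
```

```bash
python3 - <<'E'
from h import *
im=env.get_image('scene')[150:350,180:420,::-1]; cv2.imwrite('pics/s2.png',cv2.resize(im,None,fx=3,fy=3,interpolation=cv2.INTER_CUBIC))
print(env.observe()['ft_force'])
E
```

```text
[0.24558848 0.34079501 0.26436893]
```

View pics/s2.png

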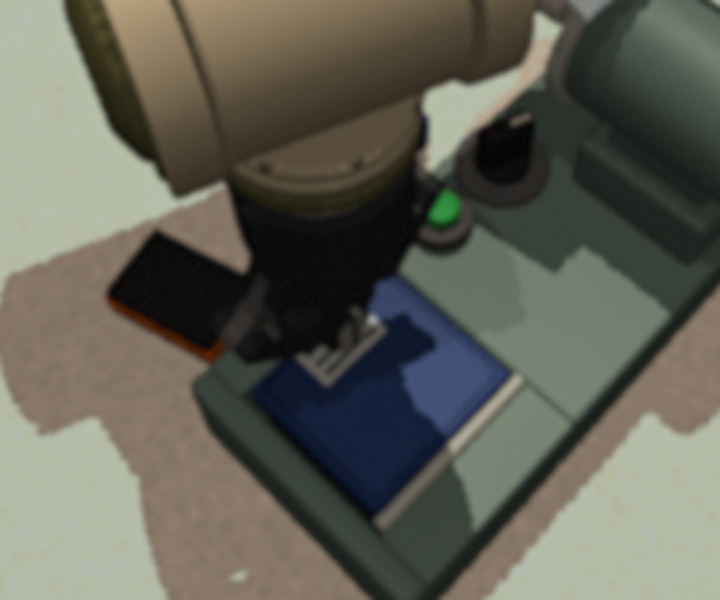

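The fingertips stand just over the pad, and the hatch still looks shut. The button is clear.

Request:
jog_arm(hand=[0, 0, 0, 0, 0], travel=[[0, 0, -0.001], [0, 0, -0.001], [0, 0, 0], [0, 0, 0], [0, 0, 0]], yaw=[0, 0, 0, 0, 0])

```text
time_s: 7.28
position: [0.5842, -0.1702, 0.0889]
tool_rot: [[0.992, -0.124, 0.0], [-0.124, -0.992, -0.0], [0.0, 0.0, -1.0]]
ft_force: [-0.1, -0.9, -0.1]
grip_width: -0.0001
gripper_force: 0.0
```

Request:
jog_arm(hand=[0, 0, 0, 0, 0], travel=[[0, 0, -0.001], [0, 0, -0.001], [0, 0, -0.001], [0, 0, 0], [0, 0, 0]], yaw=[0, 0, 0, 0, 0])

```text
time_s: 7.9
position: [0.5842, -0.1702, 0.0858]
tool_rot: [[0.992, -0.124, 0.0], [-0.124, -0.992, 0.0], [0.0, -0.0, -1.0]]
ft_force: [-0.7, 0.3, -0.0]
grip_width: -0.0004
gripper_force: 0.0
```

```bash
python3 - <<'E'
from h import *
im=env.get_image('wrist')[190:340,220:420,::-1]; cv2.imwrite('pics/w3.png',cv2.resize(im,None,fx=4,fy=4,interpolation=cv2.INTER_CUBIC))
o=env.observe();print(o['ft_force'],o['joint_efforts'])
E
```

```text
[-1.49321229 -0.60419173 -0.26184476] [-3.19913190e-03 -5.32226980e+01 -1.98117632e+01 -2.80594470e-06
  3.86281536e-04  9.89489195e-06]
```

View pics/w3.png

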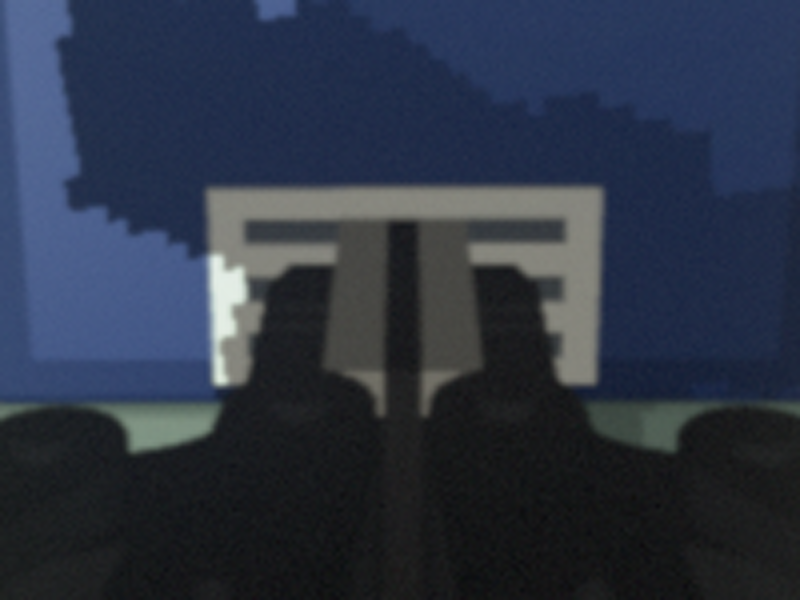

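The pad is centred under the fingertips, but there is a visible gap: the tips reach less far ahead than the stated overhang. I'll go on by feel.

Request:
jog_arm(hand=[0, 0, 0, 0, 0], travel=[[0, 0, -0.001], [0, 0, -0.001], [0, 0, -0.001], [0, 0, 0], [0, 0, 0]], yaw=[0, 0, 0, 0, 0])

```text
time_s: 8.57
position: [0.5842, -0.1702, 0.0829]
tool_rot: [[0.992, -0.124, 0.0], [-0.124, -0.992, -0.0], [0.0, 0.0, -1.0]]
ft_force: [-0.6, 0.2, 0.0]
grip_width: -0.0001
gripper_force: 0.0
```

Request:
jog_arm(hand=[0, 0, 0, 0, 0], travel=[[0, 0, -0.001], [0, 0, -0.001], [0, 0, 0], [0, 0, 0], [0, 0, 0]], yaw=[0, 0, 0, 0, 0])

```text
time_s: 9.2
position: [0.5841, -0.1702, 0.0809]
tool_rot: [[0.992, -0.124, 0.0], [-0.124, -0.992, -0.0], [0.0, 0.0, -1.0]]
ft_force: [0.7, 0.4, 0.4]
grip_width: -0.0002
gripper_force: 0.0
```

Request:
jog_arm(hand=[0, 0, 0, 0, 0], travel=[[0, 0, -0.001], [0, 0, -0.001], [0, 0, 0], [0, 0, 0], [0, 0, 0]], yaw=[0, 0, 0, 0, 0])

```text
time_s: 9.82
position: [0.5841, -0.1702, 0.0789]
tool_rot: [[0.992, -0.124, 0.0], [-0.124, -0.992, -0.0], [0.0, 0.0, -1.0]]
ft_force: [-0.9, -0.6, 1.5]
grip_width: -0.0
gripper_force: 1.3
```

Request:
jog_arm(hand=[0, 0, 0, 0, 0], travel=[[0, 0, -0.001], [0, 0, -0.001], [0, 0, 0], [0, 0, 0], [0, 0, 0]], yaw=[0, 0, 0, 0, 0])

```text
time_s: 10.45
position: [0.584, -0.1702, 0.0768]
tool_rot: [[0.992, -0.124, -0.0], [-0.124, -0.992, 0.0], [-0.0, -0.0, -1.0]]
ft_force: [-2.7, 0.5, 3.2]
grip_width: 0.0001
gripper_force: 1.8
```

Request:
jog_arm(hand=[0, 0, 0, 0, 0], travel=[[0, 0, -0.001], [0, 0, -0.001], [0, 0, 0], [0, 0, 0], [0, 0, 0]], yaw=[0, 0, 0, 0, 0])

```text
time_s: 11.08
position: [0.584, -0.1701, 0.0751]
tool_rot: [[0.992, -0.124, -0.0], [-0.124, -0.992, -0.0], [-0.0, 0.0, -1.0]]
ft_force: [-4.9, 0.4, 5.8]
grip_width: -0.0
gripper_force: 3.4
```

Request:
jog_arm(hand=[0, 0, 0, 0, 0], travel=[[0, 0, -0.0005], [0, 0, 0], [0, 0, 0], [0, 0, 0], [0, 0, 0]], yaw=[0, 0, 0, 0, 0])

```text
time_s: 11.7
position: [0.584, -0.1702, 0.075]
tool_rot: [[0.992, -0.124, 0.0], [-0.124, -0.992, -0.0], [0.0, 0.0, -1.0]]
ft_force: [-4.7, -0.2, 10.2]
grip_width: -0.0001
gripper_force: 4.9
```

The stop is felt, so I'll draw away.

Request:
jog_arm(hand=[0, 0, 0, 0, 0], travel=[[0, 0, 0.03], [0, 0, 0.05], [0, 0, 0.05], [-0.03, 0, 0.04], [-0.05, 0, 0]], yaw=[0, 0, 0, 0, 0])

```text
time_s: 12.32
position: [0.505, -0.1708, 0.2466]
tool_rot: [[0.992, -0.123, 0.006], [-0.123, -0.992, -0.003], [0.006, 0.002, -1.0]]
ft_force: [0.4, -0.4, 0.2]
grip_width: -0.0001
gripper_force: 0.0
```

Request:
jog_arm(hand=[0, 0, 0, 0, 0], travel=[[-0.04, -0.02, 0.01], [-0.04, -0.02, 0], [0, 0, 0], [0, 0, 0], [0, 0, 0]], yaw=[0, 0, 0, 0, 0])

```text
time_s: 12.95
position: [0.4249, -0.2098, 0.254]
tool_rot: [[0.992, -0.123, 0.0], [-0.123, -0.992, 0.0], [-0.0, -0.0, -1.0]]
ft_force: [-0.3, 0.4, 0.3]
grip_width: 0.0001
gripper_force: 0.0
```

Request:
jog_arm(hand=[0, 0, 0, 0, 0], travel=[[0, 0, 0], [0, 0, 0], [0, 0, 0], [0, 0, 0], [0, 0, 0]], yaw=[0, 0, 0, 0, 0])

```text
time_s: 13.58
position: [0.4241, -0.2102, 0.2544]
tool_rot: [[0.992, -0.124, 0.0], [-0.124, -0.992, -0.0], [0.0, 0.0, -1.0]]
ft_force: [-1.1, 0.2, 0.6]
grip_width: -0.0
gripper_force: 0.0
```

Request:
jog_arm(hand=[0, 0, 0, 0, 0], travel=[[0, 0, 0], [0, 0, 0], [0, 0, 0], [0, 0, 0], [0, 0, 0]], yaw=[0, 0, 0, 0, 0])

```text
time_s: 14.2
position: [0.4241, -0.2102, 0.2543]
tool_rot: [[0.992, -0.124, 0.0], [-0.124, -0.992, -0.0], [0.0, -0.0, -1.0]]
ft_force: [-0.5, -0.3, 0.9]
grip_width: 0.0002
gripper_force: 0.0
```

Request:
jog_arm(hand=[0, 0, 0, 0, 0], travel=[[0, 0, 0], [0, 0, 0], [0, 0, 0], [0, 0, 0], [0, 0, 0]], yaw=[0, 0, 0, 0, 0])

```text
time_s: 14.82
position: [0.4241, -0.2102, 0.2543]
tool_rot: [[0.992, -0.124, 0.0], [-0.124, -0.992, -0.0], [0.0, -0.0, -1.0]]
ft_force: [-0.3, -0.5, -0.2]
grip_width: 0.0001
gripper_force: 0.0
```

```bash
python3 - <<'E'
from h import *
cv2.imwrite('pics/s4.png',env.get_image('scene')[:,:,::-1])
o=env.observe();print(o['time_s'],o['ft_force'],o['position'])
E
```

```text
14.875 [-0.58588777 -0.33407104  0.14653149] [ 0.42414107 -0.21017618  0.25432226]
```

View pics/s4.png

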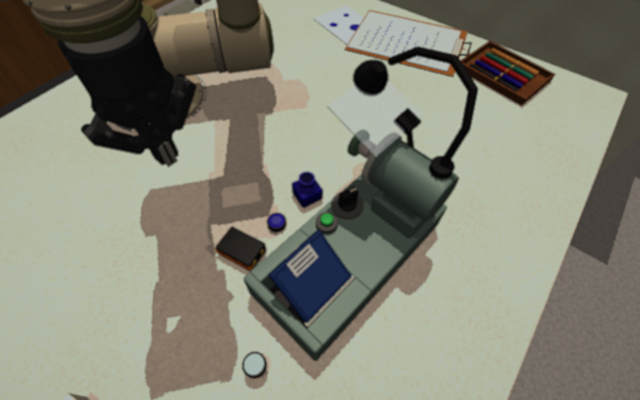

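The hatch stands open, with its pad now at (303,260), and the bystanders are unmoved. I'll watch another second and check the angle.

Request:
jog_arm(hand=[0, 0, 0, 0, 0], travel=[[0, 0, 0], [0, 0, 0], [0, 0, 0], [0, 0, 0], [0, 0, 0]], yaw=[0, 0, 0, 0, 0])

```text
time_s: 15.5
position: [0.4241, -0.2102, 0.2543]
tool_rot: [[0.992, -0.124, 0.0], [-0.124, -0.992, -0.0], [0.0, 0.0, -1.0]]
ft_force: [-0.2, 0.5, 0.4]
grip_width: 0.0
gripper_force: 0.0
```

Request:
jog_arm(hand=[0, 0, 0, 0, 0], travel=[[0, 0, 0], [0, 0, 0], [0, 0, 0], [0, 0, 0], [0, 0, 0]], yaw=[0, 0, 0, 0, 0])

```text
time_s: 16.12
position: [0.4241, -0.2102, 0.2543]
tool_rot: [[0.992, -0.124, -0.0], [-0.124, -0.992, 0.0], [-0.0, -0.0, -1.0]]
ft_force: [-1.1, 0.0, 0.1]
grip_width: -0.0001
gripper_force: 0.0
```

```bash
python3 - <<'E'
from h import *
b=env.get_image('scene')[:,:,::-1]; a=cv2.imread('pics/s4.png')
print('changed px',int((cv2.absdiff(a,np.ascontiguousarray(b)).max(2)[230:330,240:360]>40).sum()))
c=env.calibration('scene'); S=cv2.split(cv2.cvtColor(np.ascontiguousarray(b),cv2.COLOR_BGR2HSV))
m=cv2.morphologyEx(((S[2]>130)&(S[1]<110)).astype(np.uint8),cv2.MORPH_CLOSE,np.ones((3,3)))
print('pad',blob(m,(284,242,322,278))[1])
y=np.radians(-7)
for t in (0,.4,.5,.6,.69,.8):
    x=-.078*np.cos(t)+.006*np.sin(t)*1; z=.077+.078*np.sin(t)+.006*np.cos(t)
    P=np.array([.583+(x+.078)*np.cos(y),-.170+(x+.078)*np.sin(y),z]); q=c['rotation'].T@(P-c['position'])
    print(t,c['fx']*q[0]/q[2]+c['cx'],c['fy']*q[1]/q[2]+c['cy'])
E
```

```text
changed px 0
pad ((302.36981201171875, 259.9943542480469), (15.357377052307129, 30.039030075073242), 47.48955535888672)
0 292.4026838729739 263.7747763103475
0.4 295.30325760540865 259.21452644639095
0.5 296.9545645537913 258.99119445328745
0.6 298.97779432223314 259.17466009495
0.69 301.11089720444954 259.6996271201286
0.8 304.10597859337656 260.81531762703975
```

The hatch is at about 0.7 rad and at rest.

```bash
python3 -c "
from rig import env
print(env.close_job())"
```

```text
the job is handed in; nothing more can be done
None
```

The hatch popped open after one press to the stop (about 10 N at the last reading, a little over the 6–8 N advised) and stayed at rest near 0.7 rad for over 3 s; the start button and bystanders were left untouched, and the job is handed in, but no verdict was returned.

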